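# Close the strainer clamp and tighten its wing nut to the click

## Robot

A 7-joint arm with a two-finger parallel gripper is mounted at the origin on the work surface. World frame = base frame: x ahead of the robot, y to its left, z up, the work surface at z = 0. Lengths are in m, angles in rad, forces in N, time in s.
With the tool pointing down it reaches from about 0.375 to 0.925 m from the base axis. Payload 3.1 kg.
Tool frame: the origin (TCP) lies between the finger pads; the fingertips stand 19 mm ahead of it and the grasp point (between the pads) is the TCP; z points along the fingers, y is the direction in which the jaws open and shut (so a half turn about z gives the same grasp; the last joint's range is limited). The gripper opens to 85 mm and grips with 20 to 120 N. Pads are 22 mm wide; open, the fingers measure 114 mm over their backs; the gripper's body (76 mm by 85 mm) begins 54 mm behind the grasp point. The pads swing forward as they close: fully open they stand 13 mm farther back than shut.
Start: joints at [1.215, 0.383, 0.044, 1.598, -0.018, 1.161, -0.05], TCP at [0.166, -0.629, 0.223] pointing down, gripper open.
Joint ranges: [-2.61, 2.61], [-0.41, 2.15], [-1.48, 1.57], [0, 2.5], [-1.57, 4.71], [0.05, 1.97], [-2.85, 2.85]. Speed limits (rad/s): [2.79, 2.79, 3.14, 3.14, 3.14, 3.14, 3.14].

## Interface

Orientations are given as a unit quaternion [x, y, z, w].
In Python, from bench import move_ptp, movel, move_j, move_gripper, pause, inverse_kinematics, read_camera, camera_params, MotionError, sign_off, look_for, tip_of, read_time_s, read_qpos, read_joint_vel, read_effort, read_eef_pos, read_tcp_rot, read_ft_force, read_ft_torque, read_finger_gap gives the robot as it stands. Calls block until the motion is done:
- move_ptp(position, orientation): joint-space move of the TCP to a pose.
- movel(position, orientation=None, speed=0.15): straight line of the TCP; orientation=None keeps the orientation; speed is the mean speed in m/s.
- move_j(angles): joint-space move.
- move_gripper(opening, effort=None): finger opening in m; effort is the grip in N (None keeps the last); returns when the fingers have stopped.
- pause(seconds).
- inverse_kinematics(position, orientation): joint angles nearest the present ones, or None.
- read_camera(name): name is "scene" or "top" or "wrist"; returns the picture (400x640x3 uint8, red, green, blue); there is no depth.
- camera_params(name): a dict with "K" (3x3 intrinsics, pixels), "camera_from_world" (4x4, takes a point from world to camera coordinates). Camera axes: x right, y down, z forward; pixel columns grow to the right and rows downward; lengths in m; the calibration is good to about 2 mm. A picture is of the moment at which its call begins: read the wrist's pose just before it. camera_params takes no time and is no camera call; for the wrist camera it gives the pose at the moment of the call.
A pose or a line that the arm cannot do raises MotionError and nothing moves.
- sign_off(): hands the job in, once; it reports no verdict.
Trained networks look in the newest picture that a camera, given by its name, has taken for a name from the list of things; names that differ only in an ending like _2 or _b are one class to them, and where a whole thing is asked for, a point or a joint stands for the part that bears it (a point fixed in the world has none). Each returns a list of dicts, best first, with "confidence" (0 to 1); they miss things now and then, are a little off and sometimes report something else, mostly with a low value. They report only what shows in the picture. A call takes as long as a camera call.
- look_for(camera, name): "at" ([column, row] in pixels, amid what is visible of it).
- tip_of(camera, name): "at" ([column, row] in pixels: a listed point, or the origin of a listed thing).
Readings, each from a call of its own:
- read_time_s(): time.
- read_qpos(): joint angles.
- read_joint_vel(): joint speeds.
- read_effort(): joint torques, N m.
- read_eef_pos(): TCP position.
- read_tcp_rot(): TCP orientation.
- read_ft_force(): force on the tool from outside, world axes, zero at the start.
- read_ft_torque(): the same for the moment, N m.
- read_finger_gap(): finger opening in m.
Only numpy, scipy, OpenCV 4.12 (cv2) and the standard library are available. Lean on these libraries where they do the work, as an engineer would, in place of code of your own. Each camera call takes 0.05 s, during which the arm holds its last target.

## Task

One pipe clamp on the in-line strainer is standing open. Swing its upper half down over the joint until the two halves meet edge to edge, then stand the swing bolt fully upright in the slot of the ears, then turn its wing nut clockwise (seen from above) until it clicks over and stays there. Do not shove the gift box, jar, pot or brush about.

Things in the scene. Friction and masses are not known exactly. Their poses are not given: they have to be found in the camera images.
- strainer: In-line strainer fixed to the bench: 76 mm steel tube along its y, axis 105 mm up, base plate 120 x 400 mm. Origin on the bench under the open clamp's centre; x points away from the robot, from bolt side to hinge side. Open clamp at y = 0: 24 mm wide along y, outer radius 55 mm when closed. Tube runs to y = 260 mm; at y = 200 mm a like clamp, fixed, already done. Reducer to y = -108 mm.
- clamp_half (a joint): Upper half of the open clamp, a steel half ring of 0.3 to 0.5 kg. Rad: 0 = closed, edge to edge on the lower half (a stop); grows as it opens upward; at 1.57 its ear points straight up; stop at 1.7. Its hinge is snug (0.18 N m): it stays where it is left when well open and sinks shut when nearly closed.
- hinge_axis (a point): Middle of the clamp's hinge axis, which runs along the strainer's y. Fixed at strainer x = 62 mm, 105 mm above the bench.
- ear_grip (a point): Middle of the upper half's ear, 138 mm from the hinge axis: pinch it across its 24 mm width (strainer's y). A forked block 10.5 mm thick, projecting 33 mm from the band, with a 10 mm slot for the bolt; its tip is 12 mm past this point. Axes turn with the half; closed, they match the strainer's and the point is at strainer x = -76 mm, 112 mm above the bench.
- swing_bolt (a joint): Swing bolt, 8 mm thick, carrying the wing nut. Rad: 0 = upright in the slot of the ears (a stop); grows as it leans out to the strainer's -x; stop at 1.3. Its pivot is snug (0.10 N m): it stays where it is left. Lift it by the nut in an arc about the pivot: a level push at the top jams when it leans far. It starts leaning 0.85 to 1.15, clear of the upper ear's way.
- bolt_pivot (a point): Pivot of the swing bolt in the lower ear, axis along the strainer's y. Fixed at strainer x = -80 mm, 89 mm above the bench. The nut's top is 81 mm from it along the bolt.
- wing_nut (a joint): Torque-limiting wing nut, sprung over centre. Rad, growing clockwise seen from its top; starts between 0 and 0.5. It runs lightly (0.07 N m) to about 0.4, then resists more and more, most (about 0.45 N m) at 0.9, and clicks over at 1.3. Let go before that, it springs back to about 0.4, so do the turn in one grasp; past it, it snaps on by itself to its stop at 2.0 and stays.
- nut_grip (a point): On the nut's axis at mid-height of its wings, 65.5 mm from the pivot. z runs along the bolt to the nut's top, y along the wings (the strainer's y at wing_nut = 0), x across. Wings: a plate 10 mm thick (x), 54 mm across (y), from 16 mm below to 15 mm above this point; below it a barrel 26 mm across, 20 mm tall. Bolt upright, this point is 154.5 mm above the bench.
- gift_box: Bystander: kraft box 200 x 200 x 70 mm with a round window. Origin under its centre.
- jar: Bystander: amber glass jar with a steel lid, 90 mm across, 150 mm tall. Origin under its centre.
- pot: Bystander: open steel pot 120 mm across, 100 mm tall, two side handles. Origin under its centre.
- brush: Bystander: cleaning brush 200 mm long lying along its x. Origin under its centre.

How it is judged:
On the way, in this order (a step that is already met when the one before it is completed fails the run):
1. the clamp's upper half is closed on the lower half (value of joint clamp_half below 0.04 rad), for 0.2 s.
2. the swing bolt stands upright in the slot of the closed clamp's ear (value of joint clamp_half below 0.04 rad and value of joint swing_bolt below 0.1 rad), for 0.2 s.
3. the wing nut has been turned clockwise past its click, with the bolt upright and the clamp closed (all of step 2 and value of joint wing_nut above 1.7 rad), for 0.2 s.
At the end, for the whole second after the job is handed in: The clamp is closed (clamp_half under 0.04 rad), the swing bolt is upright in the slot (swing_bolt under 0.1 rad) and the wing nut is past its click (wing_nut over 1.7 rad), all together (all of step 3); the robot touches nothing.
It fails at once if the gift box, the jar, the pot or the brush is pushed more than 30 mm (distance of any of gift_box, jar, pot, brush from where it was at the start of the episode above 0.03 m).
It also fails if it takes over 64 s, if anything falls off the work surface, if the arm or the gripper's body presses on something with over 40 N, if the wrist force passes 120 N, or if a joint passes its speed limit or range.

## Working session

There is one attempt and no reset: what is moved stays moved. The work goes in short steps, each a Python script; the robot and the scene stay as the last script left them, time stands still between calls to the robot, and variables do not carry over. Pictures are saved under pics/ and viewed, and the job is handed in when it is done.

```bash
ls; mkdir -p pics
python3 - <<'E'
from bench import *
import cv2, numpy as np
print(read_time_s(), read_eef_pos(), read_tcp_rot())
for c in ["scene","top","wrist"]:
    im=read_camera(c); cv2.imwrite(f"pics/{c}0.png",im[:,:,::-1])
    p=camera_params(c); print(c,np.round(p["K"],1).tolist(),np.round(p["camera_from_world"],3).tolist())
    for n in ["strainer","clamp_half","hinge_axis","ear_grip","swing_bolt","bolt_pivot","wing_nut","nut_grip","gift_box","jar","pot","brush"]:
        r=tip_of(c,n); print(n,[(np.round(d["at"]).tolist(),round(d["confidence"],2)) for d in r[:3]])
print(read_time_s())
E
```

```text
pics
0.0 [ 0.16545406 -0.62757344  0.22125594] [ 9.91697290e-01  1.28587258e-01 -2.54761584e-04 -1.31805374e-03]
scene [[431.1, 0.0, 321.4], [0.0, 431.1, 199.0], [0.0, 0.0, 1.0]] [[-0.246, 0.969, -0.01, 0.11], [0.668, 0.162, -0.726, -0.252], [-0.702, -0.185, -0.687, 1.961], [0.0, 0.0, 0.0, 1.0]]
strainer [([268.0, 228.0], 0.74)]Traceback (most recent call last):
  File "<stdin>", line 8, in <module>
ValueError: it knows: bolt_pivot, brush, ear_grip, gift_box, hinge_axis, jar, nut_grip, pot, strainer
```

Run:
```python
from bench import *
import cv2, numpy as np
for c in ["scene","top","wrist"]:
    im=read_camera(c); cv2.imwrite(f"pics/{c}1.png",im[:,:,::-1])
    p=camera_params(c); print(c,np.round(p["K"],1).tolist(),np.round(p["camera_from_world"],3).tolist())
    for n in ["strainer","hinge_axis","ear_grip","bolt_pivot","nut_grip","gift_box","jar","pot","brush"]:
        r=tip_of(c,n); print(n,[(np.round(d["at"]).tolist(),round(d["confidence"],2)) for d in r[:3]])
print(read_time_s())
```

```text
scene [[431.1, 0.0, 321.4], [0.0, 431.1, 199.0], [0.0, 0.0, 1.0]] [[-0.246, 0.969, -0.01, 0.11], [0.668, 0.162, -0.726, -0.252], [-0.702, -0.185, -0.687, 1.961], [0.0, 0.0, 0.0, 1.0]]
strainer [([268.0, 230.0], 0.89)]
hinge_axis [([265.0, 221.0], 0.68)]
ear_grip [([263.0, 184.0], 0.59)]
bolt_pivot [([276.0, 197.0], 0.68)]
nut_grip [([273.0, 180.0], 0.48)]
gift_box []
jar [([197.0, 207.0], 0.82), ([275.0, 178.0], 0.58)]
pot [([425.0, 201.0], 0.78)]
brush [([238.0, 175.0], 0.62)]
top [[465.8, 0.0, 319.3], [0.0, 465.8, 214.7], [0.0, 0.0, 1.0]] [[0.015, -1.0, 0.007, -0.009], [-0.991, -0.016, -0.132, 0.473], [0.132, -0.005, -0.991, 1.755], [0.0, 0.0, 0.0, 1.0]]
strainer [([361.0, 189.0], 0.65)]
hinge_axis [([359.0, 168.0], 0.95)]
ear_grip [([365.0, 168.0], 0.63)]
bolt_pivot [([362.0, 208.0], 0.63)]
nut_grip [([367.0, 221.0], 0.49)]
gift_box [([179.0, 210.0], 0.63)]
jar [([434.0, 197.0], 0.94)]
pot [([219.0, 258.0], 0.92), ([363.0, 168.0], 0.4)]
brush [([417.0, 260.0], 0.8)]
wrist [[278.5, 0.0, 316.3], [0.0, 278.5, 201.0], [0.0, 0.0, 1.0]] [[0.255, -0.967, -0.0, -0.652], [-0.924, -0.244, 0.295, -0.038], [-0.285, -0.075, -0.956, 0.38], [0.0, 0.0, 0.0, 1.0]]
strainer []
hinge_axis []
ear_grip []
bolt_pivot []
nut_grip []
gift_box []
jar []
pot []
brush []
1.6
```

View pics/scene0.png

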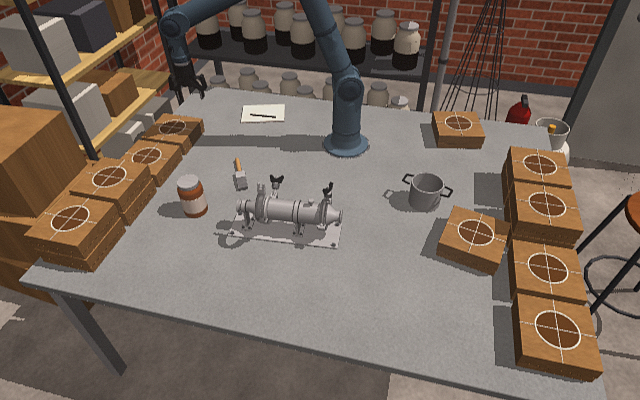

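```bash
sleep 1; ls pics
```

```text
scene0.png
scene1.png
top1.png
wrist1.png
```

View top.

Run:
```python
import cv2
a=cv2.imread("pics/top1.png")[140:300,280:480]; cv2.imwrite("pics/topcrop.png",cv2.resize(a,None,fx=4,fy=3.7,interpolation=cv2.INTER_CUBIC)[:600])
a=cv2.imread("pics/scene1.png")[150:260,160:360]; cv2.imwrite("pics/scenecrop.png",cv2.resize(a,None,fx=4,fy=4,interpolation=cv2.INTER_CUBIC))
```

```text
(no output)
```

View pics/topcrop.png

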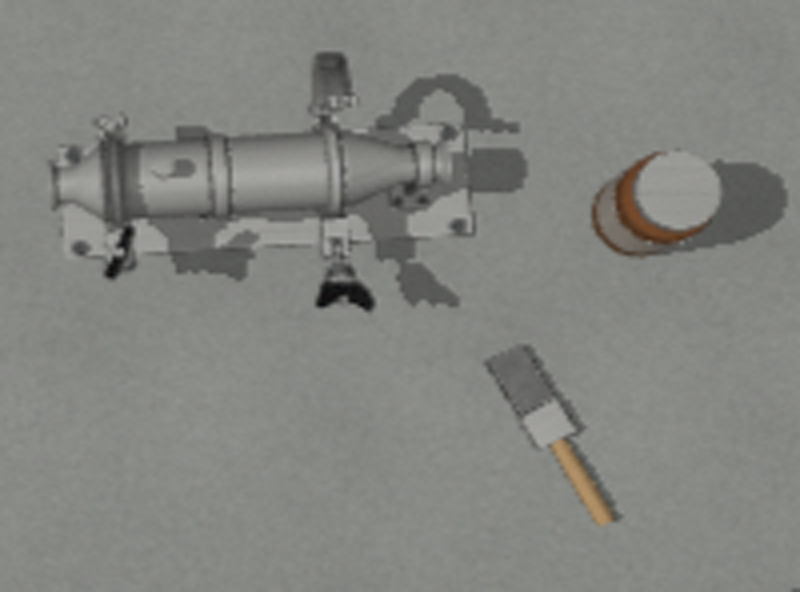

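View pics/scenecrop.png

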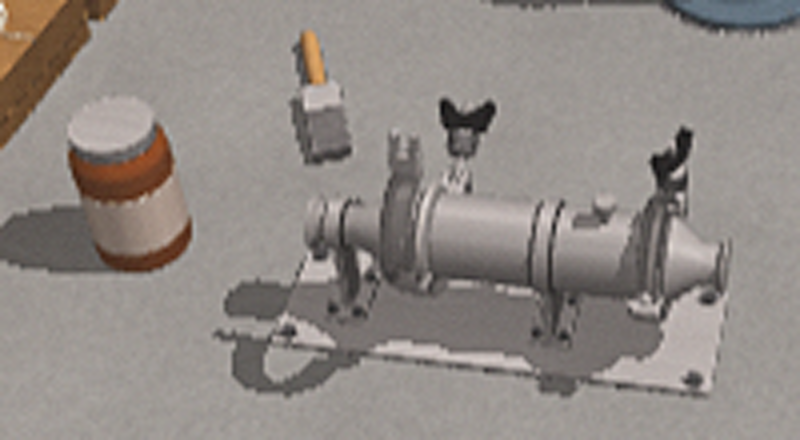

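View pics/top1.png

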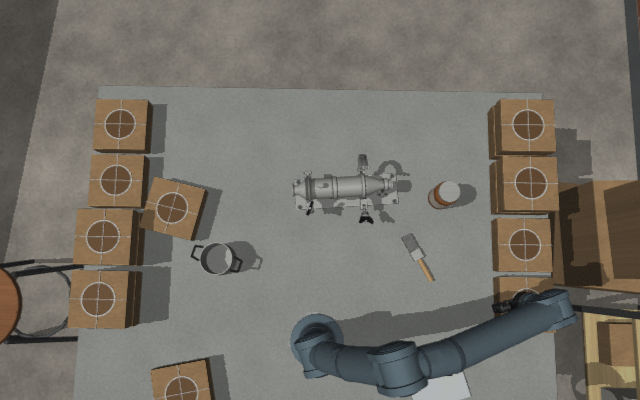

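```bash
cat > h.py <<'E'
from bench import *
import numpy as np, cv2, json
from scipy.optimize import least_squares
from scipy.spatial.transform import Rotation as R
def proj(p,X):
    T=np.array(p["camera_from_world"]);c=T[:3,:3]@X+T[:3,3];q=np.array(p["K"])@c;return q[:2]/q[2]
def pts(s):
    x,y,yaw,a,b=s
    L={"strainer":(0,0,0),"hinge_axis":(.062,0,.105),
     "ear_grip":(.062-.138*np.cos(a)+.007*np.sin(a),0,.105+.138*np.sin(a)+.007*np.cos(a)),
     "bolt_pivot":(-.080,0,.089),"nut_grip":(-.080-.0655*np.sin(b),0,.089+.0655*np.cos(b))}
    c,sn=np.cos(yaw),np.sin(yaw)
    return {k:np.array([x+c*v[0]-sn*v[1],y+sn*v[0]+c*v[1],v[2]]) for k,v in L.items()}
def fit(obs,s0):
    # obs: list of (params,name,uv,w)
    def f(s):
        P=pts(s);return np.concatenate([(proj(p,P[n])-uv)*w for p,n,uv,w in obs]+[[ (s[2]-s0[2])*1.0]])
    r=least_squares(f,s0,loss="soft_l1",f_scale=2.0)
    P=pts(r.x)
    for p,n,uv,w in obs: print("  ",n,np.round(proj(p,P[n])-uv,1),round(w,2))
    return r.x
def observe(cam,names=("strainer","hinge_axis","ear_grip","bolt_pivot","nut_grip"),save=None):
    im=read_camera(cam);p=camera_params(cam);p={"K":np.array(p["K"]).tolist(),"camera_from_world":np.array(p["camera_from_world"]).tolist()}
    if save: cv2.imwrite(save,im[:,:,::-1])
    o=[]
    for n in names:
        r=tip_of(cam,n)
        if r: o.append((p,n,list(map(float,r[0]["at"])),float(r[0]["confidence"])))
    return o
E
python3 - <<'E'
from h import *
S={"strainer":(268,229),"hinge_axis":(265,221),"ear_grip":(263,184),"bolt_pivot":(276,197),"nut_grip":(273,180)}
T={"strainer":(361,189),"hinge_axis":(359,168),"ear_grip":(365,168),"bolt_pivot":(362,208),"nut_grip":(367,221)}
obs=[(camera_params(c),n,np.array(v,float),1.) for c,D in (("scene",S),("top",T)) for n,v in D.items()]
s=fit(obs,[.52,-.15,0,1.5,1.0]); print(np.round(s,3)); print({k:np.round(v,3) for k,v in pts(s).items()})
p=camera_params("top")
# wrist cam pose relative to tcp
w=np.array(camera_params("wrist")["camera_from_world"]);Tt=np.eye(4);Tt[:3,:3]=R.from_quat(read_tcp_rot()).as_matrix();Tt[:3,3]=read_eef_pos()
print(np.round(w@Tt,3))
for pos in ([.47,-.15,.36],[.42,-.15,.38]):
  for yaw in (0,90,-90,180):
    q=(R.from_euler("z",yaw,degrees=True)*R.from_quat([1,0,0,0])).as_quat(); print(pos,yaw,inverse_kinematics(pos,q))
E
```

```text
strainer [ 3.  -0.3] 1.0
   hinge_axis [-0.5  0.1] 1.0
   ear_grip [-0.5  1. ] 1.0
   bolt_pivot [-2.9 -0.8] 1.0
   nut_grip [ 2.5 -0.3] 1.0
   strainer [-1.8  0.6] 1.0
   hinge_axis [0.7 0.1] 1.0
   ear_grip [-0.4  0.6] 1.0
   bolt_pivot [ 2.2 -1.9] 1.0
   nut_grip [ 0.1 -0.2] 1.0
[ 0.579 -0.157  0.132  1.273  1.109]
{'strainer': array([ 0.579, -0.157,  0.   ]), 'hinge_axis': array([ 0.641, -0.149,  0.105]), 'ear_grip': array([ 0.607, -0.154,  0.239]), 'bolt_pivot': array([ 0.5  , -0.168,  0.089]), 'nut_grip': array([ 0.442, -0.176,  0.118])}
[[-0.     1.     0.    -0.002]
 [-0.956  0.    -0.295  0.028]
 [-0.295 -0.     0.956  0.167]
 [ 0.     0.     0.     1.   ]]
[0.47, -0.15, 0.36] 0 [ 0.60382501  0.00613609 -0.37737707  1.7630376   0.00230606  1.37285124
 -1.34479543]
[0.47, -0.15, 0.36] 90 [ 0.73651503  0.01238381 -0.51064835  1.75773337  0.00617267  1.37305884
  0.22468673]
[0.47, -0.15, 0.36] -90 None
[0.47, -0.15, 0.36] 180 [ 0.80368358  0.01579632 -0.57838777  1.75516398  0.00880655  1.37320884
  1.79442045]
[0.42, -0.15, 0.38] 0 [ 0.64844336 -0.10413535 -0.36264429  1.82237785 -0.03732575  1.41672733
 -1.27746867]
[0.42, -0.15, 0.38] 90 [ 0.79148981 -0.10386806 -0.49237697  1.81716099 -0.04962424  1.41622241
  0.30900684]
[0.42, -0.15, 0.38] -90 [ 0.65017326 -0.10411912 -0.36421758  1.82231306 -0.03747476  1.41671988
 -2.84807938]
[0.42, -0.15, 0.38] 180 [ 0.82961323 -0.10418914 -0.52678994  1.81582606 -0.05294398  1.41612624
  1.88414327]
```

Run:
```python
from h import *
print(read_time_s())
q=(R.from_euler("z",180+7,degrees=True)*R.from_quat([1,0,0,0])).as_quat()
move_ptp([.46,-.165,.36],q)
print(read_time_s(),read_eef_pos())
s=[.579,-.157,.1,1.3,1.1]
o=observe("wrist",save="pics/w2.png")
print([(n,np.round(u),round(w,2)) for _,n,u,w in o])
s=fit(o,s);print(np.round(s,3))
json.dump(o,open("o1.json","w"))
print(read_time_s())
```

```text
1.6
3.6333 [ 0.45964079 -0.16612056  0.35973096]
[('strainer', array([315., 216.]), 0.72), ('hinge_axis', array([309., 272.]), 0.73), ('ear_grip', array([310., 318.]), 0.77), ('bolt_pivot', array([316., 192.]), 0.96), ('nut_grip', array([316., 162.]), 0.58)]
   strainer [-1.9  1.9] 0.72
   hinge_axis [1.7 2.4] 0.73
   ear_grip [-0.4 -0. ] 0.77
   bolt_pivot [-0.3 -2.5] 0.96
   nut_grip [1.4 0.1] 0.58
[ 0.576 -0.16   0.061  1.322  0.866]
3.9333
```

View pics/w2.png

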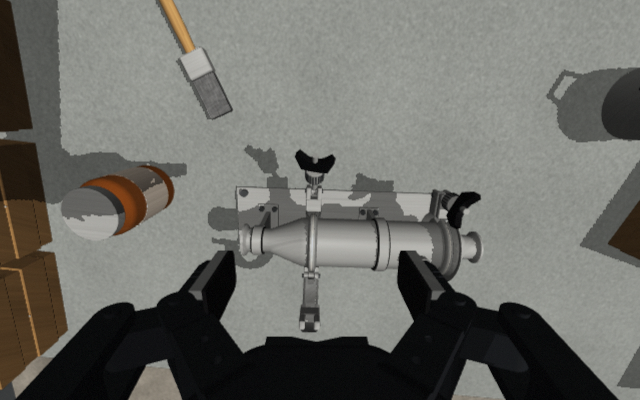

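Run:
```python
from h import *
a=cv2.imread("pics/w2.png"); c=a[140:340,220:490]; cv2.imwrite("pics/w2c.png",cv2.resize(c,(800,593),interpolation=cv2.INTER_CUBIC))
o1=json.load(open("o1.json"));p=o1[0][0]
def back(uv,z):
    T=np.array(p["camera_from_world"]);K=np.array(p["K"]);C=-T[:3,:3].T@T[:3,3];d=T[:3,:3].T@np.linalg.inv(K)@[*uv,1];return C+d*(z-C[2])/d[2]
A,B=back((238,187.5),.006),back((437,194.5),.006);print(A,B,np.arctan2(-(B-A)[0],(B-A)[1]))
S={"strainer":(268,229),"hinge_axis":(265,221),"ear_grip":(263,184),"bolt_pivot":(276,197),"nut_grip":(273,180)}
T={"strainer":(361,189),"hinge_axis":(359,168),"ear_grip":(365,168),"bolt_pivot":(362,208),"nut_grip":(367,221)}
obs=[(camera_params(c),n,np.array(v,float),.7) for c,D in (("scene",S),("top",T)) for n,v in D.items()]
s=fit(obs+o1,[.575,-.16,.08,1.3,1.0]);print(np.round(s,3))
```

```text
[ 0.53158809 -0.30632008  0.006     ] [0.50051914 0.06657957 0.006     ] 0.0831251950117375
   strainer [ 2.7 -0.8] 0.7
   hinge_axis [-1.8 -0.5] 0.7
   ear_grip [-1.7  1.3] 0.7
   bolt_pivot [-2.  -1.1] 0.7
   nut_grip [ 3.6 -1.5] 0.7
   strainer [-1.3  1. ] 0.7
   hinge_axis [2.1 0.4] 0.7
   ear_grip [ 0.5 -0.5] 0.7
   bolt_pivot [ 1.4 -1.3] 0.7
   nut_grip [-1.4 -1.9] 0.7
   strainer [-1.6  2.4] 0.72
   hinge_axis [2.5 3.1] 0.73
   ear_grip [ 0.5 -0.4] 0.77
   bolt_pivot [-0.6 -1.8] 0.96
   nut_grip [ 0.6 -0.6] 0.58
[ 0.578 -0.159  0.075  1.311  0.907]
```

View pics/w2c.png

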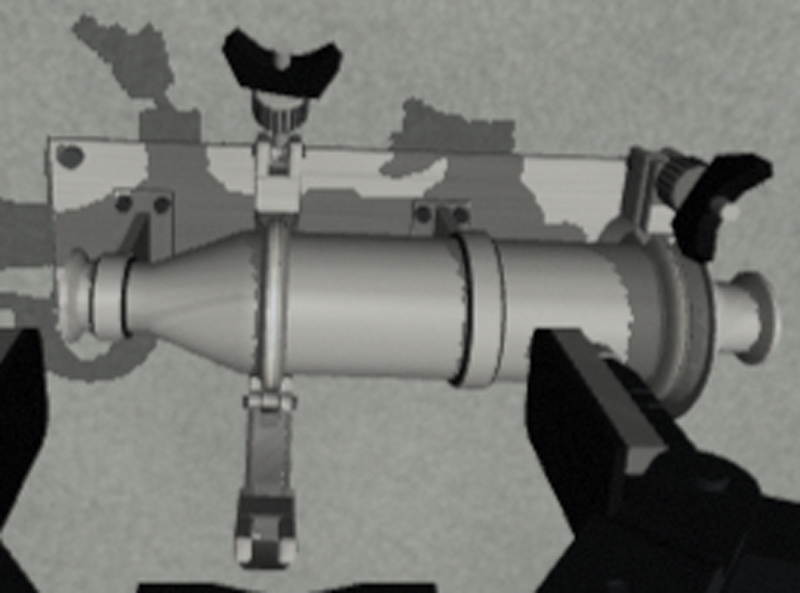

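```bash
cat >> h.py <<'E'
S0=[.578,-.1595,.080,1.311,.90]
def qd(yawdeg,tilt=0):  # tool down, tool x at yaw in strainer frame (deg); tilt: rotate about strainer y (rad)
    return (R.from_euler("z",S0[2])*R.from_euler("y",tilt)*R.from_euler("z",yawdeg,degrees=True)*R.from_quat([1,0,0,0])).as_quat()
def W(x,z,y=0):
    c,s=np.cos(S0[2]),np.sin(S0[2]);return np.array([S0[0]+c*x-s*y,S0[1]+s*x+c*y,z])
def ear(a): return (.062-.138*np.cos(a)+.007*np.sin(a),.105+.138*np.sin(a)+.007*np.cos(a))
E
python3 - <<'E'
from h import *
q=qd(180); x,z=ear(1.311); print(x,z)
move_gripper(.055,20)
movel(W(x,.31),q,.25)
o=observe("wrist",save="pics/w3.png")
print([(n,np.round(u),round(w,2)) for _,n,u,w in o]); P=pts(S0); print([(n,np.round(proj(o[0][0],P[n])-u,1)) for _,n,u,w in o])
json.dump(o,open("o2.json","w"))
print(read_time_s())
E
```

```text
0.033315143032811634 0.24016722598607973
[('strainer', array([318., 137.]), 0.73), ('hinge_axis', array([315., 198.]), 0.78), ('ear_grip', array([319., 210.]), 0.69), ('bolt_pivot', array([318.,  84.]), 0.88), ('nut_grip', array([318.,  27.]), 0.79)]
[('strainer', array([-0.2,  4.6])), ('hinge_axis', array([ 3. , -1.6])), ('ear_grip', array([-0.7, -1.6])), ('bolt_pivot', array([-0.1, -0.7])), ('nut_grip', array([ 0.6, -1.2]))]
5.4333
```

View pics/w3.png

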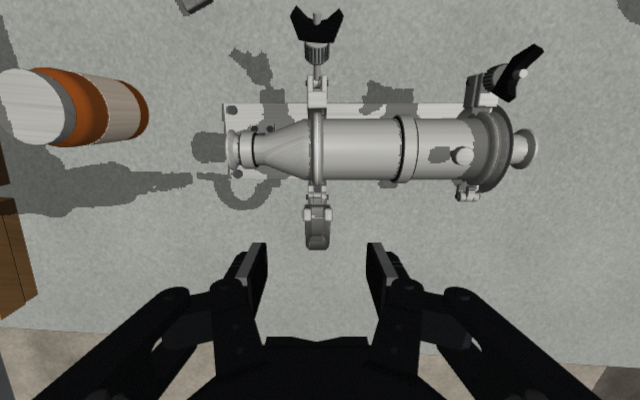

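Run:
```python
from h import *
q=qd(180); x,z=ear(1.311)
movel(W(x,z+.008),q,.15)
print(read_ft_force())
move_gripper(.015,25)
print(read_finger_gap(),read_ft_force(),read_time_s())
im=read_camera("wrist");cv2.imwrite("pics/w4.png",im[:,:,::-1])
```

```text
[0.14268823 0.39048408 1.00708633]
0.014792780236852134 [ 0.23462944 -0.39252766  0.12759294] 6.4583
```

View pics/w4.png

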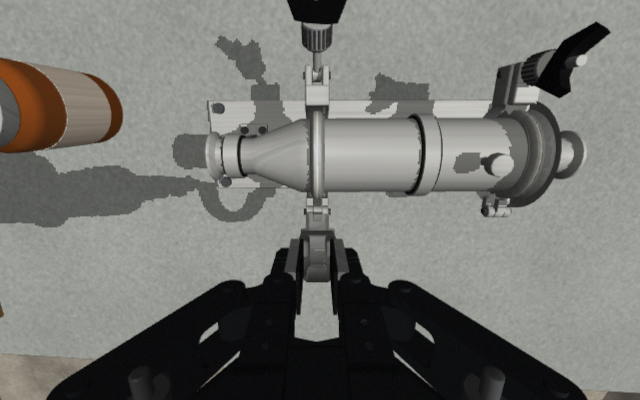

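Run:
```python
import cv2
a=cv2.imread("pics/w4.png"); c=a[180:330,230:410]; cv2.imwrite("pics/w4c.png",cv2.resize(c,(720,600),interpolation=cv2.INTER_CUBIC))
```

```text
(no output)
```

View pics/w4c.png

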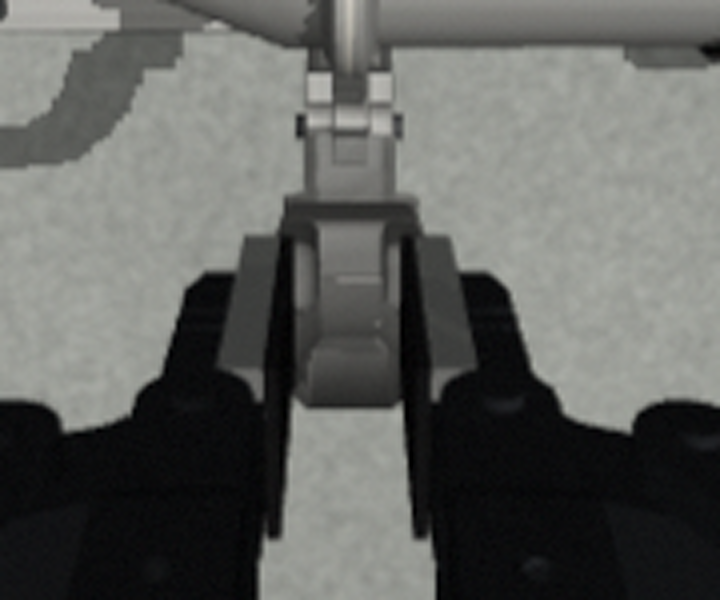

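Run:
```python
from h import *
print(read_eef_pos(),W(*[ear(1.311)[0],ear(1.311)[1]+.008]), np.round(R.from_quat(read_tcp_rot()).as_matrix(),3), read_finger_gap())
o=observe("wrist"); P=pts(S0); p=o[0][0]
print([(n,np.round(u),round(w,2),np.round(proj(p,P[n])-u,1)) for _,n,u,w in o])
print(proj(p,read_eef_pos()))
o2=json.load(open("o2.json"));o1=json.load(open("o1.json"))
s=fit(o1+o2+o,S0);print(np.round(s,3))
```

```text
[ 0.61130599 -0.156846    0.24843087] [ 0.61120859 -0.15683763  0.24816723] [[-0.997 -0.08   0.   ]
 [-0.08   0.997 -0.   ]
 [-0.    -0.    -1.   ]] 0.015399282565277162
[('strainer', array([315., 143.]), 0.72, array([2. , 2.1])), ('hinge_axis', array([317., 209.]), 0.75, array([1. , 2.2])), ('ear_grip', array([319., 242.]), 0.6, array([ 0.1, -2.6])), ('bolt_pivot', array([317.,  76.]), 0.91, array([ 0.6, -0.3])), ('nut_grip', array([319.,   0.]), 0.63, array([-0.7,  1.6]))]
[318.83979701 245.57500935]
   strainer [-2.   2.3] 0.72
   hinge_axis [2.  2.9] 0.73
   ear_grip [-0.3  0.9] 0.77
   bolt_pivot [-1.1 -1.9] 0.96
   nut_grip [0.1 0.3] 0.58
   strainer [-0.5  4.2] 0.73
   hinge_axis [ 2.3 -2.1] 0.78
   ear_grip [-1.6 -0.1] 0.69
   bolt_pivot [-0.1 -1.2] 0.88
   nut_grip [ 0.9 -1.2] 0.79
   strainer [1.6 1.7] 0.72
   hinge_axis [0.2 1.7] 0.75
   ear_grip [-1.1 -0.6] 0.6
   bolt_pivot [ 0.6 -1. ] 0.91
   nut_grip [-0.3  1.5] 0.63
[ 0.577 -0.16   0.073  1.324  0.878]
```

Run:
```python
from h import *
move_gripper(.0,25); print(read_finger_gap(),read_ft_force())
im=read_camera("wrist");c=im[160:360,200:440,::-1]; cv2.imwrite("pics/w5.png",cv2.resize(c,(720,600),interpolation=cv2.INTER_CUBIC))
im=read_camera("scene");c=im[120:260,180:360,::-1]; cv2.imwrite("pics/s5.png",cv2.resize(c,(720,560),interpolation=cv2.INTER_CUBIC))
print(read_time_s())
```

```text
-6.342545784408394e-05 [ 0.23543466  0.80227113 -0.29833498]
7.2
```

View pics/w5.png

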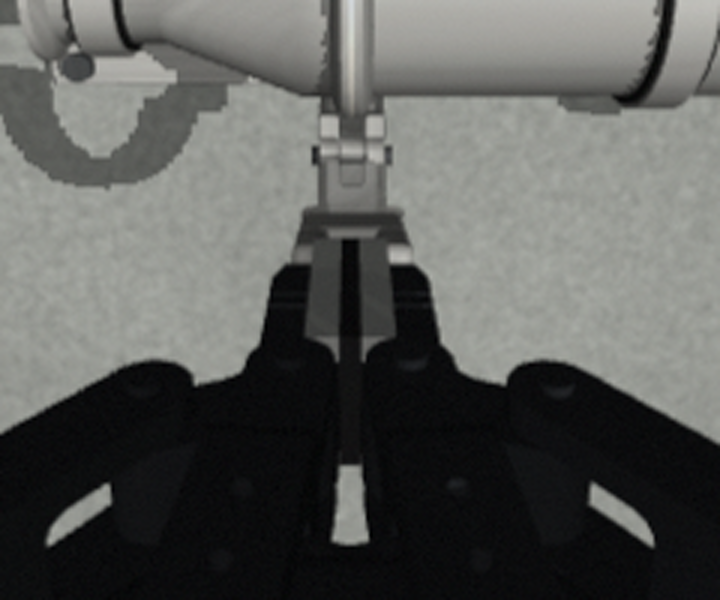

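View pics/s5.png

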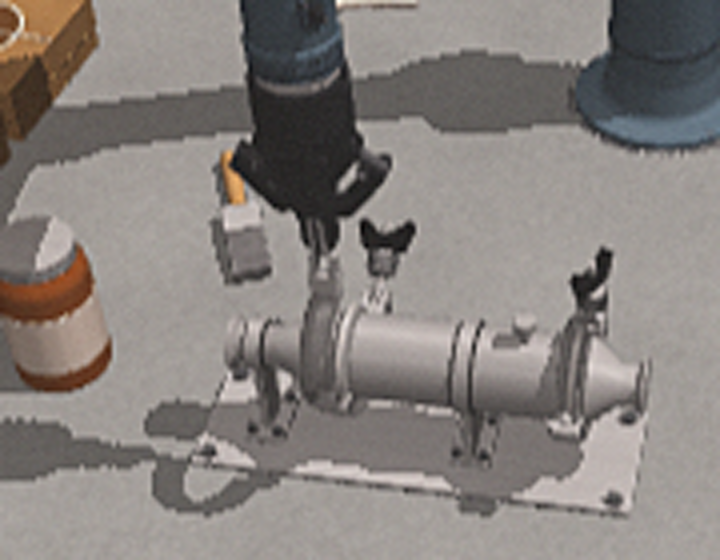

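Run:
```python
from h import *
e=read_eef_pos(); print(e)
for c in("scene","top","wrist"):
    p=camera_params(c)
    print(c,[np.round(proj(p,e+[0,0,d]),1).tolist() for d in(.04,.02,0,-.019)], np.round(proj(p,pts(S0)["ear_grip"]),1))
r=tip_of("scene","ear_grip");print(r)
im=read_camera("top");c=im[130:230,310:430,::-1]; cv2.imwrite("pics/t5.png",cv2.resize(c,(720,600),interpolation=cv2.INTER_CUBIC))
r=tip_of("top","ear_grip");print(r)
```

```text
[ 0.61120317 -0.15683327  0.24816831]
scene [[259.6, 174.0], [260.2, 178.8], [260.9, 183.5], [261.5, 187.9]] [261.2 185.4]
top [[367.0, 164.1], [366.4, 165.5], [365.7, 166.9], [365.2, 168.2]] [365.5 167.4]
wrist [[319.6, 284.8], [319.2, 262.8], [318.8, 245.8], [318.6, 233.0]] [318.7 240.1]
[{'at': [262.9, 186.3], 'confidence': 0.76}]
[]
```

View pics/t5.png

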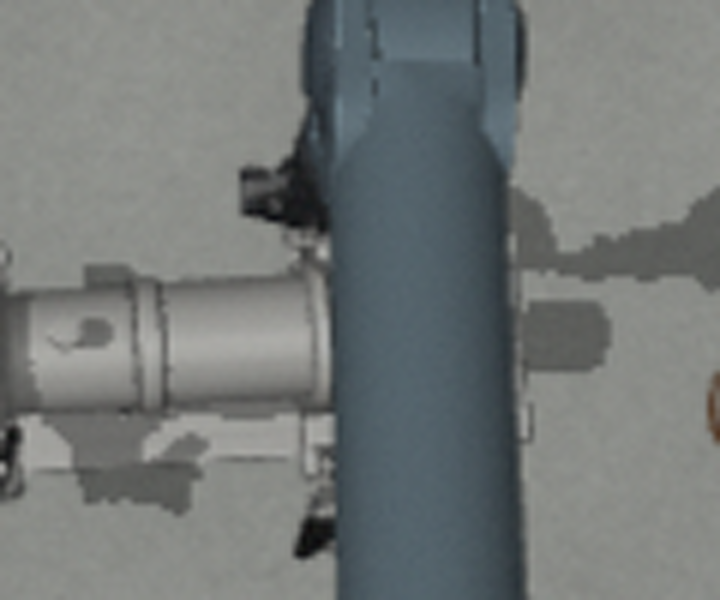

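Run:
```python
from h import *
q=qd(180); x,z=ear(1.311)
move_gripper(.055,25)
movel(W(x,z-.016),q,.15)
im=read_camera("wrist");c=im[160:360,200:440,::-1]; cv2.imwrite("pics/w6a.png",cv2.resize(c,(720,600),interpolation=cv2.INTER_CUBIC))
print(read_ft_force())
move_gripper(.015,25); print(read_finger_gap(),read_ft_force())
im=read_camera("wrist");c=im[160:360,200:440,::-1]; cv2.imwrite("pics/w6.png",cv2.resize(c,(720,600),interpolation=cv2.INTER_CUBIC))
print(read_time_s())
```

```text
[-0.68339841 -0.37005369  0.30209741]
0.023080398771252557 [-0.288996    1.01438758  3.19577333]
8.7
```

View pics/w6a.png

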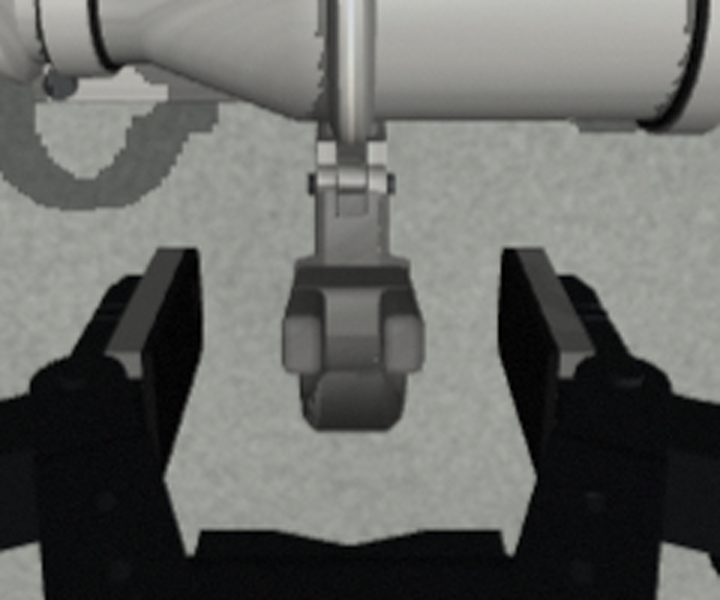

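View pics/w6.png

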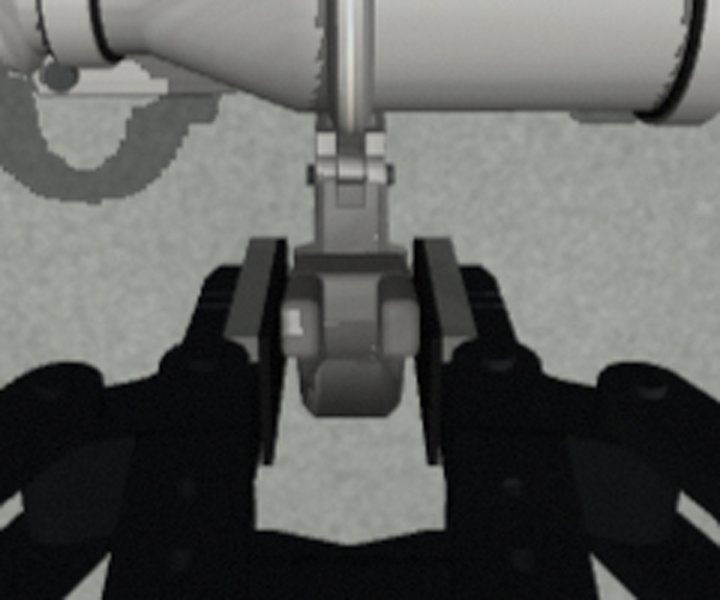

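Run:
```python
from h import *
q=qd(180)
for a in np.linspace(1.311,.12,9)[1:]:
    x,z=ear(a); movel(W(x,z-.016),q,.25)
    f=read_ft_force(); print(round(a,2),np.round(f,1),round(read_finger_gap(),4),np.round(read_eef_pos()-W(x,z-.016),4),read_time_s())
    if np.linalg.norm(f)>40: break
im=read_camera("wrist");cv2.imwrite("pics/w7.png",im[:,:,::-1])
im=read_camera("scene");c=im[120:260,180:360,::-1]; cv2.imwrite("pics/s7.png",cv2.resize(c,(720,560),interpolation=cv2.INTER_CUBIC))
```

```text
1.16 [-2.6  1.7  6.1] 0.0236 [-0.0006  0.0004  0.0012] 8.95
1.01 [-4.9  1.5  8. ] 0.0234 [-0.0015  0.0002  0.0011] 9.2
0.86 [-6.1  2.   7.9] 0.0232 [-0.0028  0.      0.0005] 9.45
0.72 [-6.3  1.9  4.8] 0.0236 [-0.0037 -0.0001 -0.0007] 9.7
0.57 [-7.2  1.   3. ] 0.0231 [-0.0037 -0.0001 -0.0014] 9.95
0.42 [-6.2  0.2  2.7] 0.0232 [-0.003  -0.0001 -0.0013] 10.2
0.27 [-6.1  0.5 -0.2] 0.0229 [-0.0022  0.     -0.001 ] 10.45
0.12 [-6.4  0.3 -1. ] 0.0232 [-0.0016 -0.     -0.0006] 10.7
```

View pics/w7.png

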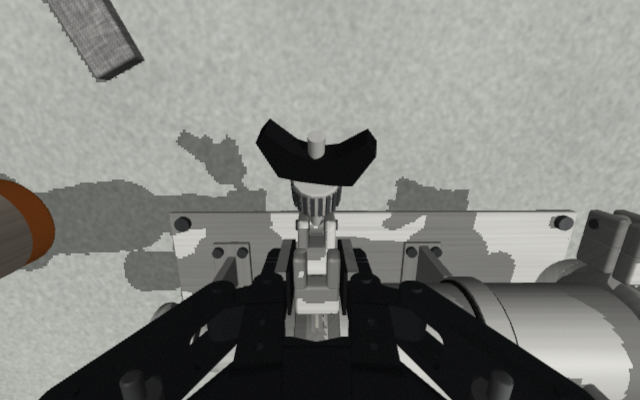

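View pics/s7.png

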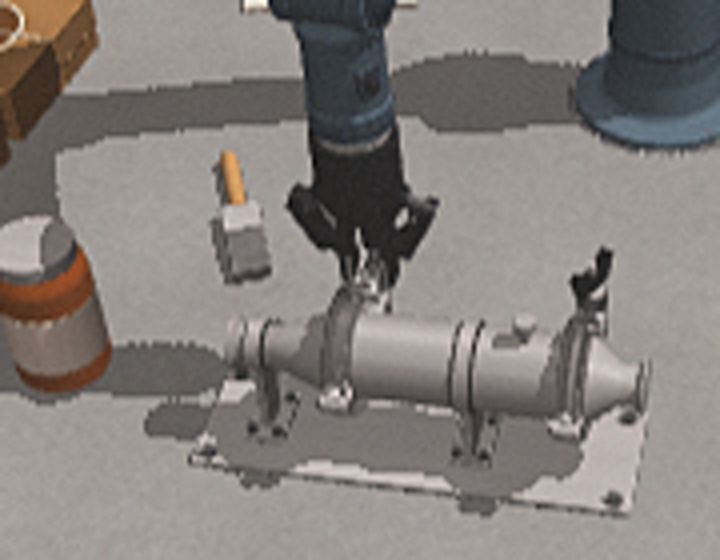

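Run:
```python
from h import *
print(read_eef_pos(), read_ft_force(), read_time_s())
o=observe("scene",["ear_grip","bolt_pivot","hinge_axis"],save="pics/s8.png")+observe("wrist",["ear_grip","nut_grip","bolt_pivot"],save="pics/w8.png")+observe("top",["ear_grip","bolt_pivot"])
for a in (.12,.3,.5):
    P=pts([*S0[:3],a,S0[4]]); print(a,[(n,np.round(u),round(w,2),np.round(proj(p,P[n])-u,1)) for p,n,u,w in o])
```

```text
[ 0.50264934 -0.16539346  0.11243104] [-5.23805856 -0.86800849 -0.90043014] 10.8
0.12 [('ear_grip', array([273., 185.]), 0.66, array([-0.1,  4. ])), ('bolt_pivot', array([275., 196.]), 0.85, array([-1.5,  0.4])), ('hinge_axis', array([266., 221.]), 0.9, array([-2.6, -0.6])), ('ear_grip', array([316., 270.]), 0.58, array([ 2.4, -9.1])), ('nut_grip', array([318., 155.]), 0.72, array([0.8, 1.6])), ('bolt_pivot', array([316., 222.]), 0.71, array([2.5, 2.8])), ('bolt_pivot', array([366., 207.]), 0.73, array([-2.6, -0.8]))]
0.3 [('ear_grip', array([273., 185.]), 0.66, array([-1.2,  0.2])), ('bolt_pivot', array([275., 196.]), 0.85, array([-1.5,  0.4])), ('hinge_axis', array([266., 221.]), 0.9, array([-2.6, -0.6])), ('ear_grip', array([316., 270.]), 0.58, array([ 2.9, 28.6])), ('nut_grip', array([318., 155.]), 0.72, array([0.8, 1.6])), ('bolt_pivot', array([316., 222.]), 0.71, array([2.5, 2.8])), ('bolt_pivot', array([366., 207.]), 0.73, array([-2.6, -0.8]))]
0.5 [('ear_grip', array([273., 185.]), 0.66, array([-2.7, -2.9])), ('bolt_pivot', array([275., 196.]), 0.85, array([-1.5,  0.4])), ('hinge_axis', array([266., 221.]), 0.9, array([-2.6, -0.6])), ('ear_grip', array([316., 270.]), 0.58, array([ 3.5, 93.7])), ('nut_grip', array([318., 155.]), 0.72, array([0.8, 1.6])), ('bolt_pivot', array([316., 222.]), 0.71, array([2.5, 2.8])), ('bolt_pivot', array([366., 207.]), 0.73, array([-2.6, -0.8]))]
```

Run:
```python
import cv2
a=cv2.imread("pics/s8.png")[160:240,230:350]; cv2.imwrite("pics/s8c.png",cv2.resize(a,(780,520),interpolation=cv2.INTER_CUBIC))
```

```text
(no output)
```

View pics/s8c.png

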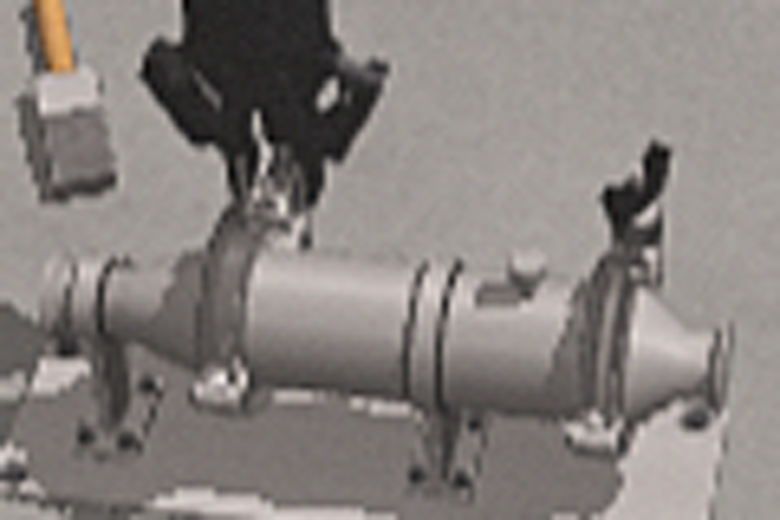

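Run:
```python
from h import *
q=qd(180)
for a in (.06,.02,-.02,-.06,-.1):
    x,z=ear(a); movel(W(x+.002,z-.016),q,.1)
    f=read_ft_force(); print(round(a,2),np.round(f,1),round(read_finger_gap(),4),np.round(read_eef_pos()-W(x,z-.016),4),read_time_s())
    if abs(f[2])>15: break
o=observe("scene",["ear_grip"],save="pics/s9.png")+observe("wrist",["ear_grip"],save="pics/w9.png")
for a in (0,.12,.2):
    P=pts([*S0[:3],a,S0[4]]); print(a,[(n,np.round(u),round(w,2),np.round(proj(p,P[n])-u,1)) for p,n,u,w in o])
a=cv2.imread("pics/s9.png")[160:240,230:350]; cv2.imwrite("pics/s9c.png",cv2.resize(a,(780,520),interpolation=cv2.INTER_CUBIC))
```

```text
0.06 [-9.2 -0.2  0.5] 0.0237 [-0.0014  0.     -0.0006] 11.6
0.02 [-8.9  0.6 -0.9] 0.0232 [-0.0014  0.     -0.0005] 11.85
-0.02 [-9.   0.3 -1.1] 0.0234 [-0.0014 -0.     -0.0006] 12.1
-0.06 [-9.4  0.7  0.1] 0.0232 [-0.0012  0.     -0.0002] 12.35
-0.1 [-15.8   2.   20.7] 0.0232 [-0.0005  0.      0.0033] 12.6
0 [('ear_grip', array([271., 189.]), 0.69, array([2.1, 2.7])), ('ear_grip', array([320., 266.]), 0.72, array([-0.6,  3.8]))]
0.12 [('ear_grip', array([271., 189.]), 0.69, array([ 1.6, -0.3])), ('ear_grip', array([320., 266.]), 0.72, array([-0.2, 26.4]))]
0.2 [('ear_grip', array([271., 189.]), 0.69, array([ 1.2, -2.1])), ('ear_grip', array([320., 266.]), 0.72, array([ 0. , 46.7]))]
```

View pics/s9c.png

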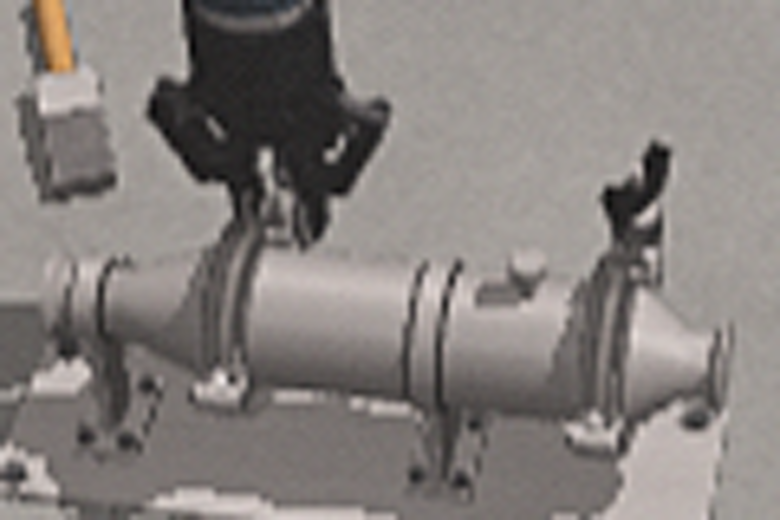

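View pics/w9.png

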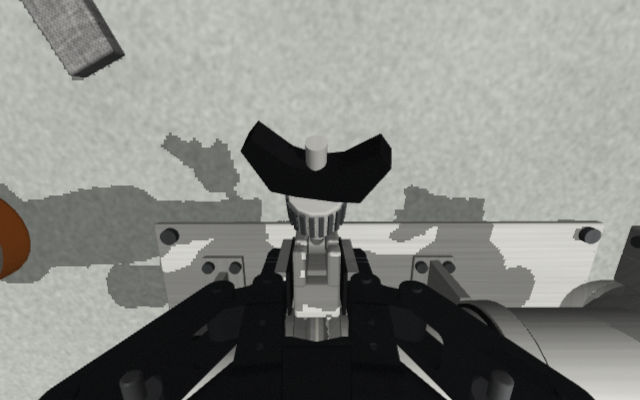

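Run:
```python
from h import *
q=qd(180)
move_gripper(.06,25); print(read_ft_force())
e=read_eef_pos(); movel(e+[0,0,.06],None,.25)
movel(W(-.13,.30),q,.3); pause(.1)
print(read_time_s(),read_ft_force())
o=observe("wrist",save="pics/w10.png")+observe("scene",["ear_grip"],save="pics/s10.png")
print(np.round(fit(o,[*S0[:3],.0,.9]),3))
a=cv2.imread("pics/s10.png")[160:240,230:350]; cv2.imwrite("pics/s10c.png",cv2.resize(a,(780,520),interpolation=cv2.INTER_CUBIC))
```

```text
[-0.58947013 -0.45511755 -0.33055532]
14.4417 [ 0.44192384  0.48941863 -0.83116261]
   strainer [0.7 2.1] 0.6
   hinge_axis [-0.4 -2. ] 0.57
   ear_grip [-1.9  1.1] 0.67
   bolt_pivot [ 1.7 -1.4] 0.69
   nut_grip [-0.1 -0. ] 0.94
   ear_grip [1.  3.7] 0.44
[ 0.576 -0.16   0.072 -0.055  0.88 ]
```

View pics/w10.png

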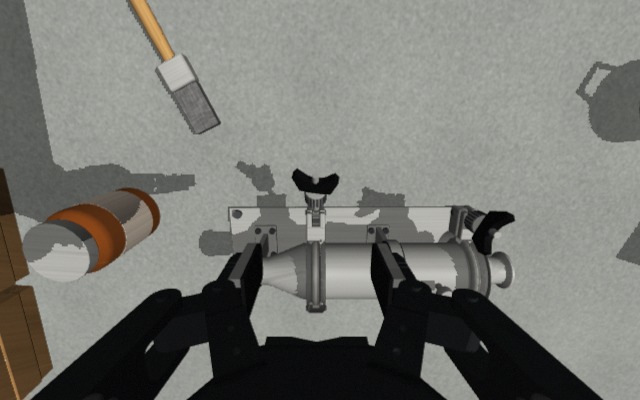

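View pics/s10c.png

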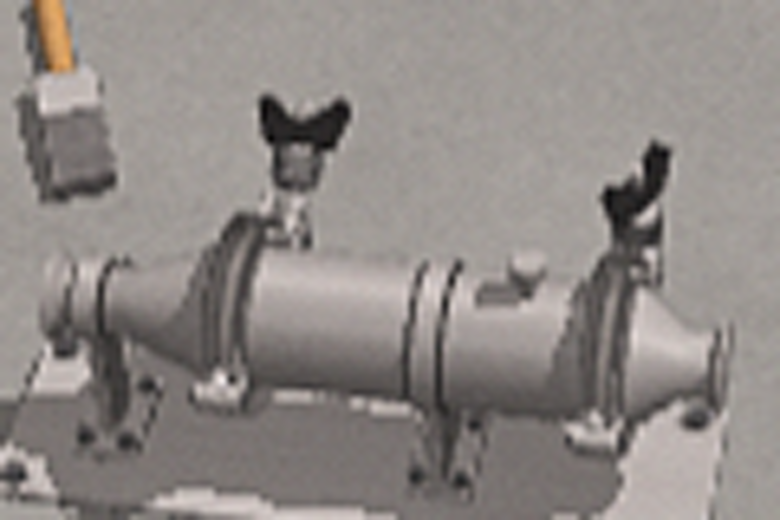

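```bash
cat >> h.py <<'E'
S0=[.577,-.160,.078,0.0,.89]
def nut(b): return (-.080-.0655*np.sin(b), .089+.0655*np.cos(b))
E
python3 - <<'E'
from h import *
q=qd(180); x,z=nut(.885)
move_gripper(.076,30)
movel(W(x,z-.018),q,.2)
print(read_ft_force())
im=read_camera("wrist");cv2.imwrite("pics/w11a.png",im[:,:,::-1])
move_gripper(.04,30); print(read_finger_gap(),read_ft_force(),read_time_s())
im=read_camera("wrist");cv2.imwrite("pics/w11.png",im[:,:,::-1])
E
```

```text
[0.54381058 0.51001557 0.3996684 ]
0.05070470522778165 [-2.21305482  1.37611083  5.19837813] 16.6417
```

View pics/w11.png

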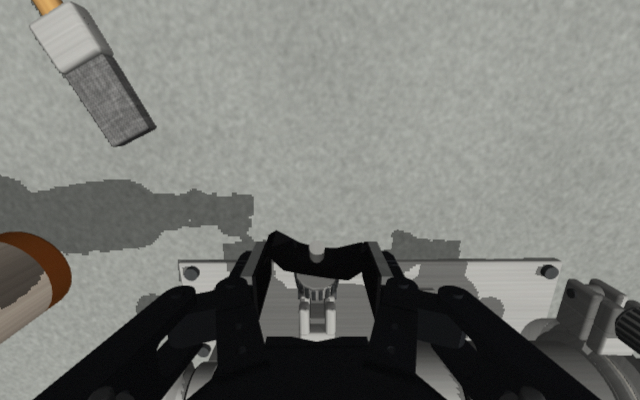

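Run:
```python
from h import *
q=qd(180); x0,z0=nut(.885)
for b in np.linspace(.885,0,8)[1:]:
    x,z=nut(b); movel(W(x,z-.018),q,.15)
    f=read_ft_force(); print(round(b,2),np.round(f,1),round(read_finger_gap(),4),np.round(read_eef_pos()-W(x,z-.018),4),read_time_s())
    if np.linalg.norm(f)>30 or read_finger_gap()<.045: break
o=observe("wrist",["nut_grip","bolt_pivot"],save="pics/w12.png")
P=pts([*S0[:4],b]);print([(n,np.round(u),round(w,2),np.round(proj(p,P[n])-u,1)) for p,n,u,w in o])
o=observe("scene",["nut_grip","bolt_pivot"],save="pics/s12.png")
print([(n,np.round(u),round(w,2),np.round(proj(p,P[n])-u,1)) for p,n,u,w in o])
a=cv2.imread("pics/s12.png")[150:230,230:350]; cv2.imwrite("pics/s12c.png",cv2.resize(a,(780,520),interpolation=cv2.INTER_CUBIC))
```

```text
0.76 [-2.1  0.5  1.8] 0.0509 [-0.0009 -0.     -0.0002] 16.9417
0.63 [-4.9  0.2  3.4] 0.0509 [-0.001   0.0001 -0.0002] 17.1917
0.51 [-4.   1.4  4. ] 0.0508 [-0.0003  0.      0.0001] 17.4417
0.38 [-4.5  1.5  3.4] 0.0508 [0.0004 0.0001 0.0003] 17.6917
0.25 [-3.7  1.   3.7] 0.051 [0.0008 0.0001 0.0004] 17.9417
0.13 [-2.9  0.3  3.2] 0.0507 [0.0012 0.0003 0.0005] 18.1917
0.0 [-2.7  0.8  5. ] 0.0505 [0.0015 0.0003 0.0007] 18.4417
[('nut_grip', array([318., 242.]), 0.63, array([ 0.7, 15.6])), ('bolt_pivot', array([318., 214.]), 0.65, array([-0.3,  1.6]))]
[('nut_grip', array([272., 180.]), 0.62, array([0.6, 1.8])), ('bolt_pivot', array([277., 194.]), 0.71, array([-3.2,  1.5]))]
```

View pics/w12.png

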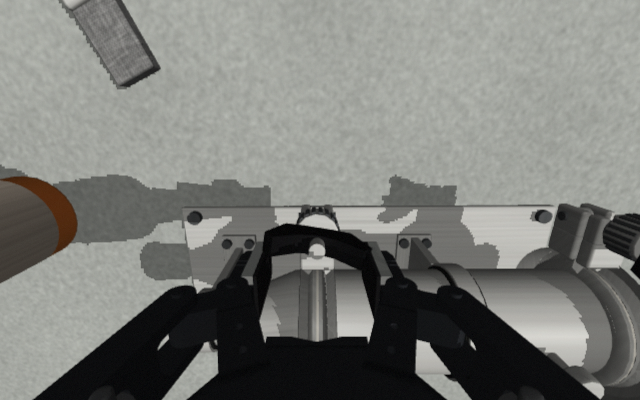

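View pics/s12c.png

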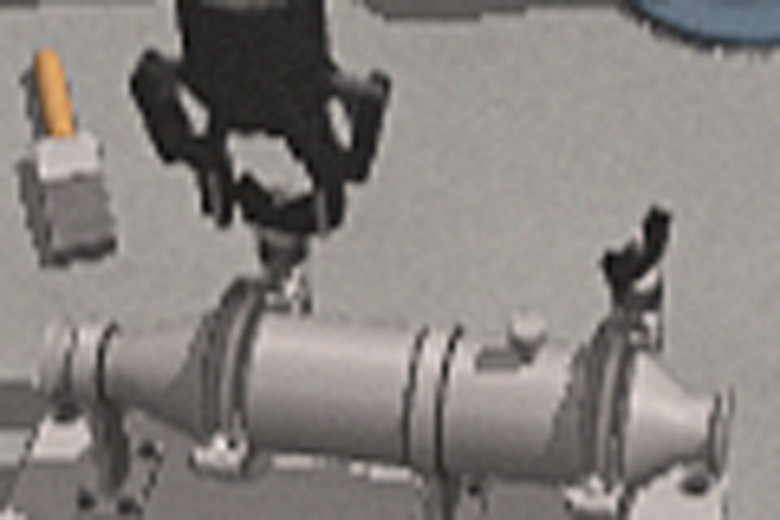

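Run:
```python
from h import *
q=qd(180)
for b in (-.06,-.12,-.18,-.24,-.30):
    x,_=nut(b); z=nut(0)[1]; movel(W(x,z-.018),q,.08)
    f=read_ft_force(); print(round(b,2),np.round(f,1),round(read_finger_gap(),4),np.round(read_eef_pos()-W(x,z-.018),4),read_time_s())
    if f[0]<-12: break
o=observe("wrist",["nut_grip","bolt_pivot"],save="pics/w13.png")
P=pts([*S0[:4],0]);print([(n,np.round(u),round(w,2),np.round(proj(p,P[n])-u,1)) for p,n,u,w in o])
```

```text
-0.06 [-3.8  1.3  7.1] 0.0507 [0.0005 0.0001 0.0008] 18.9917
-0.12 [-3.1  1.8  6.6] 0.0497 [0.0006 0.0005 0.0007] 19.2417
-0.18 [-0.9  8.7  5.8] 0.0399 [0.0019 0.0056 0.0005] 19.4917
-0.24 [-1.9  6.9  4.1] 0.0403 [ 0.0012  0.0051 -0.0001] 19.7417
-0.3 [-1.1  7.1  1.6] 0.0397 [ 0.0006  0.0043 -0.0006] 19.9917
[('nut_grip', array([310., 228.]), 0.58, array([ 1.4, -1.3])), ('bolt_pivot', array([312., 193.]), 0.61, array([ 0.4, -0.4]))]
```

View pics/w13.png

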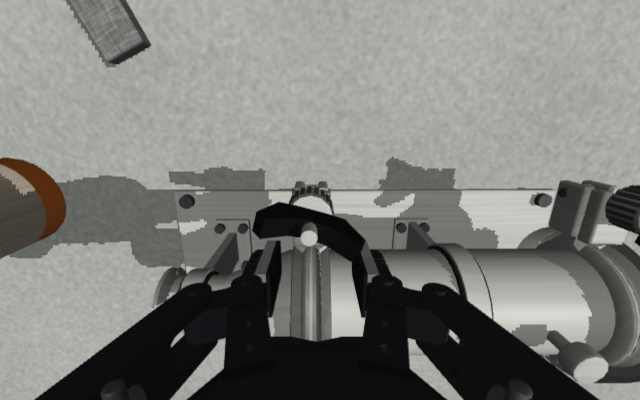

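Run:
```python
from h import *
q=qd(180)
move_gripper(.08,30)
e=read_eef_pos(); movel(e+[0,0,.07],None,.25)
movel(W(-.13,.25),q,.25); pause(.1)
o=observe("wrist",["nut_grip","bolt_pivot","ear_grip","hinge_axis"],save="pics/w14.png")+observe("scene",["nut_grip","bolt_pivot"],save="pics/s14.png")+observe("top",["nut_grip"],save="pics/t14.png")
for b in (0,.1,.2):
  P=pts([*S0[:4],b]);print([(n,np.round(u),round(w,2),np.round(proj(p,P[n])-u,1)) for p,n,u,w in o if n=='nut_grip' or b==0])
a=cv2.imread("pics/s14.png")[150:230,230:350]; cv2.imwrite("pics/s14c.png",cv2.resize(a,(780,520),interpolation=cv2.INTER_CUBIC))
a=cv2.imread("pics/w14.png")[130:350,180:480]; cv2.imwrite("pics/w14c.png",cv2.resize(a,(800,586),interpolation=cv2.INTER_CUBIC))
print(read_time_s())
```

```text
[('nut_grip', array([315., 251.]), 0.79, array([ 1.6, -2.1])), ('bolt_pivot', array([317., 224.]), 0.79, array([-0.7, -0. ])), ('ear_grip', array([319., 233.]), 0.83, array([-2.4,  2. ])), ('hinge_axis', array([316., 332.]), 0.81, array([ 1. , -1.2])), ('nut_grip', array([268., 184.]), 0.58, array([ 4. , -1.8])), ('bolt_pivot', array([276., 197.]), 0.61, array([-2.3, -1.2])), ('nut_grip', array([364., 207.]), 0.55, array([ 1.6, -3.3]))]
[('nut_grip', array([315., 251.]), 0.79, array([ 1.6, -8.4])), ('nut_grip', array([268., 184.]), 0.58, array([ 4.5, -2.9])), ('nut_grip', array([364., 207.]), 0.55, array([ 1.8, -1.4]))]
[('nut_grip', array([315., 251.]), 0.79, array([  1.6, -15. ])), ('nut_grip', array([268., 184.]), 0.58, array([ 5. , -3.9])), ('nut_grip', array([364., 207.]), 0.55, array([1.9, 0.4]))]
22.125
```

View pics/w14c.png

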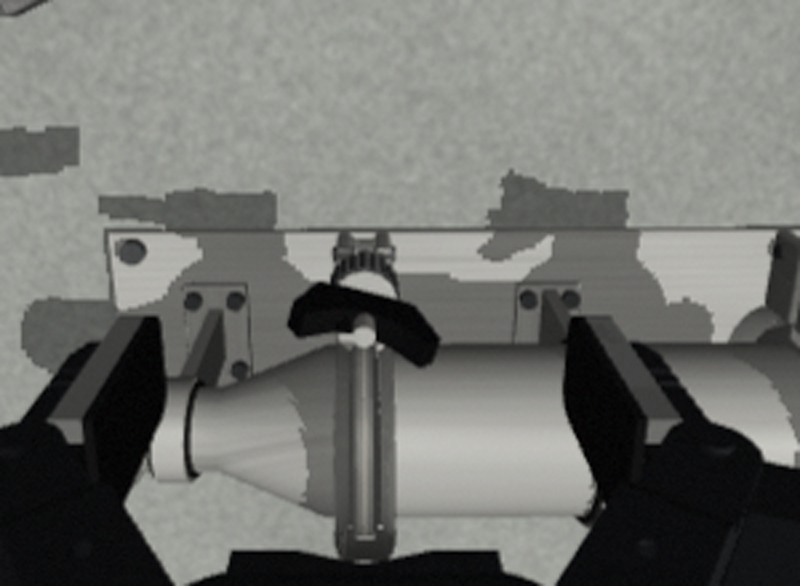

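View pics/s14c.png

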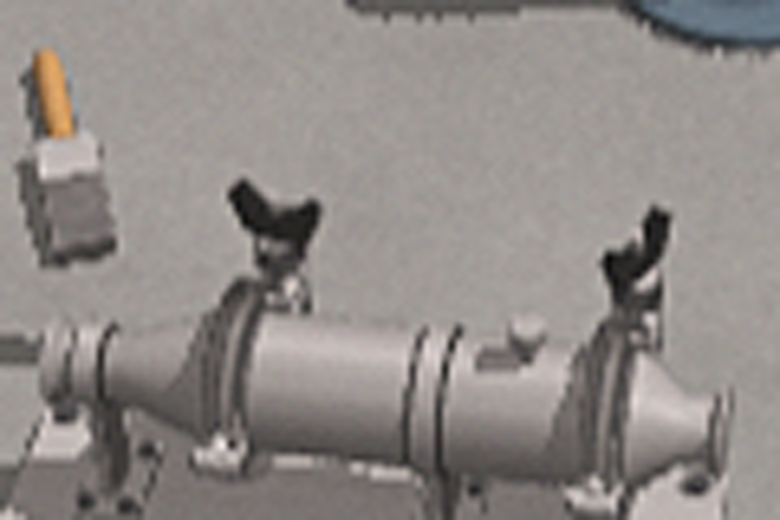

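Run:
```python
from h import *
move_gripper(.045,60)
th=71
x,z=-.080,.25
q=qd(th); print(inverse_kinematics(W(x,z),q), inverse_kinematics(W(x,.147),q))
move_ptp(W(x,z),q); pause(.15)
print(read_time_s(),read_qpos(),read_eef_pos()-W(x,z))
o=observe("wrist",["nut_grip","bolt_pivot","ear_grip"],save="pics/w15.png")
P=pts([*S0[:4],0]);print([(n,np.round(u),round(w,2),np.round(proj(p,P[n])-u,1)) for p,n,u,w in o])
```

```text
[ 0.70317226  0.15498975 -0.49962402  1.84656221  0.08075952  1.15993325
 -0.07732404] [ 0.64264296  0.26759087 -0.44879209  1.94992406  0.14108081  0.95421873
 -0.12769766]
24.425 [ 0.70336045  0.15486348 -0.49964224  1.84667972  0.08074631  1.15993211
 -0.0771209 ] [-8.31219388e-05 -6.75316843e-05  7.67003065e-06]
[('nut_grip', array([316., 200.]), 0.88, array([-0.6, -1.4])), ('bolt_pivot', array([316., 184.]), 0.82, array([-0.7, -2.2])), ('ear_grip', array([324., 184.]), 0.64, array([-5.4,  2.1]))]
```

View pics/w15.png

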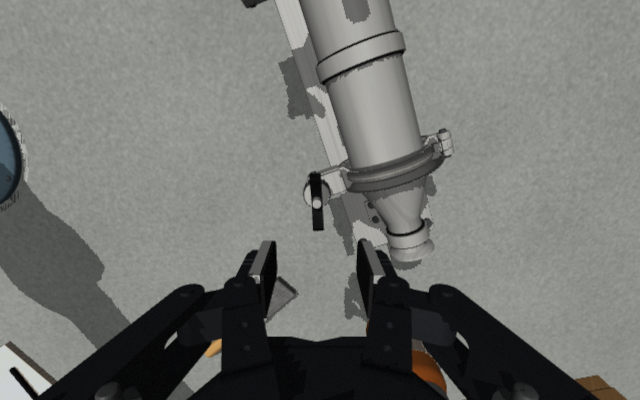

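Run:
```python
from h import *
q=qd(71)
movel(W(-.080,.147),q,.15)
print(np.round(read_ft_force(),1))
move_gripper(.004,60); print(read_finger_gap(),np.round(read_ft_force(),1),read_time_s(),read_qpos(),read_eef_pos()-W(-.08,.147))
im=read_camera("wrist");cv2.imwrite("pics/w16.png",im[:,:,::-1])
im=read_camera("scene");cv2.imwrite("pics/s16c.png",cv2.resize(im[130:230,220:370,::-1],(780,520),interpolation=cv2.INTER_CUBIC))
```

```text
[-0.2  0.   1.3]
0.006069184032853002 [-3.   0.1  6.1] 25.9083 [ 0.67615459  0.27132881 -0.48731263  1.94734248  0.15479459  0.95850831
 -0.13883457] [ 0.0001802  -0.00010783  0.00120656]
```

View pics/w16.png

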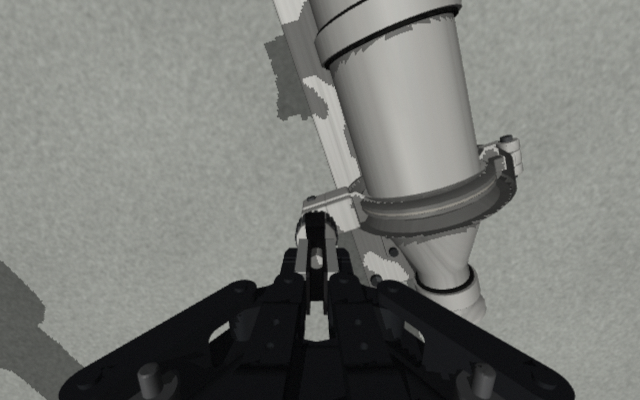

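View pics/s16c.png

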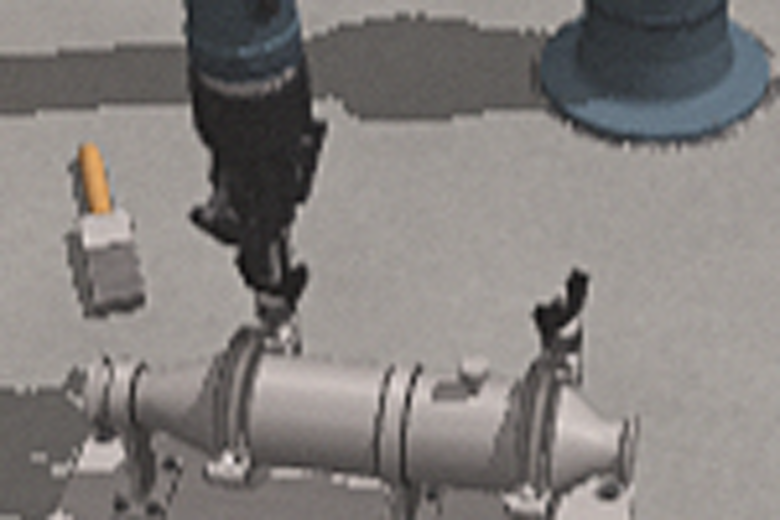

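Run:
```python
from h import *
q=qd(71)
move_gripper(.035,60)
movel(W(-.080,.137),q,.1)
print(np.round(read_ft_force(),1))
move_gripper(.002,60); print(read_finger_gap(),np.round(read_ft_force(),1),np.round(read_ft_torque(),2),read_time_s(),read_eef_pos()-W(-.08,.137))
im=read_camera("wrist");cv2.imwrite("pics/w17.png",cv2.resize(im[160:360,200:440,::-1],(720,600),interpolation=cv2.INTER_CUBIC))
```

```text
[-0.2  0.6 -0.1]
0.007817762672241045 [1.  1.  1.7] [0.06 0.13 0.05] 27.0 [1.60384411e-04 2.02316908e-06 3.54145359e-04]
```

View pics/w17.png

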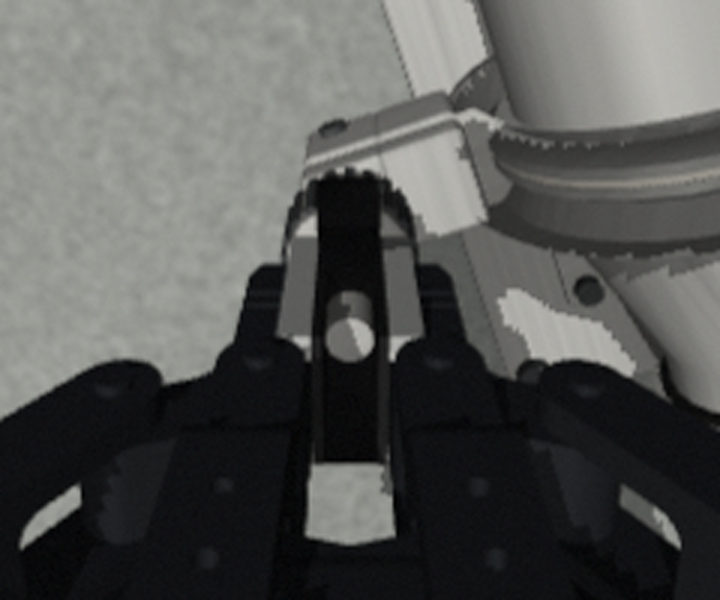

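Run:
```python
from h import *
move_gripper(.002,100)
q=np.array(read_qpos()); q0=q.copy()
for d in np.linspace(0,1.62,7)[1:]:
    t=q0.copy(); t[6]-=d; move_j(list(t))
    print(round(d,2),np.round(read_ft_force(),1),np.round(read_ft_torque(),2),round(read_finger_gap(),4),round(read_qpos()[6]-q0[6],3),read_time_s())
im=read_camera("wrist");cv2.imwrite("pics/w18.png",cv2.resize(im[160:360,200:440,::-1],(720,600),interpolation=cv2.INTER_CUBIC))
```

```text
0.27 [-2.1  0.5  2.7] [0.11 0.24 0.14] 0.0074 -0.267 27.6333
0.54 [-1.3  0.4  3.3] [0.11 0.38 0.33] 0.0064 -0.535 28.0
0.81 [-1.3  1.2  3. ] [0.19 0.49 0.21] 0.0066 -0.805 28.3667
1.08 [-2.7  0.6  3.6] [ 0.33  0.56 -0.25] 0.0068 -1.076 28.7333
1.35 [-2.9  1.8  6.1] [ 0.46  0.61 -0.49] 0.0069 -1.345 29.1
1.62 [-4.   1.8  4.3] [ 0.55  0.71 -0.32] 0.007 -1.615 29.4667
```

View pics/w18.png

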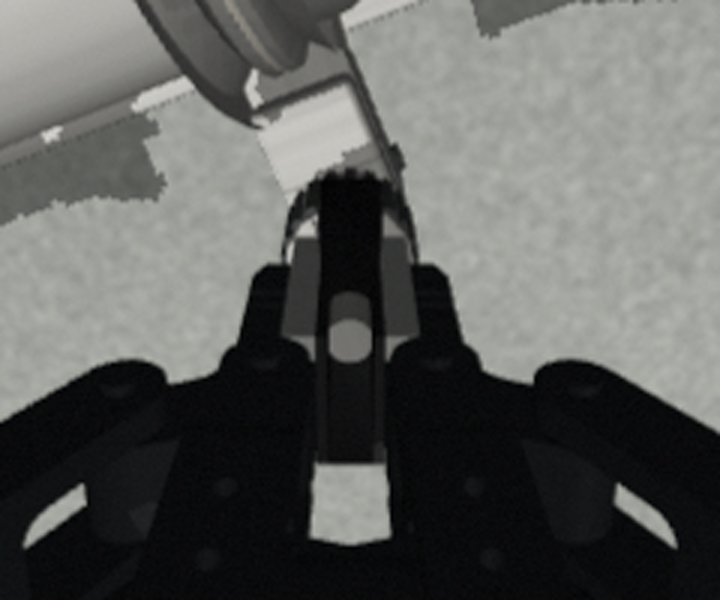

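Run:
```python
from h import *
move_gripper(.03,60)
e=read_eef_pos(); movel(e+[0,0,.10],None,.2)
pause(.1)
o=observe("wrist",["nut_grip","bolt_pivot","ear_grip"],save="pics/w19.png")+observe("scene",["nut_grip","ear_grip"],save="pics/s19.png")
P=pts([*S0[:4],0]);print([(n,np.round(u),round(w,2),np.round(proj(p,P[n])-u,1)) for p,n,u,w in o])
a=cv2.imread("pics/w19.png")[130:330,190:450]; cv2.imwrite("pics/w19c.png",cv2.resize(a,(780,600),interpolation=cv2.INTER_CUBIC))
a=cv2.imread("pics/s19.png")[150:230,230:350]; cv2.imwrite("pics/s19c.png",cv2.resize(a,(780,520),interpolation=cv2.INTER_CUBIC))
print(read_time_s(),read_ft_force())
```

```text
[('nut_grip', array([318., 204.]), 0.71, array([-4.1,  0.9])), ('bolt_pivot', array([313., 183.]), 0.69, array([1.9, 3.4])), ('ear_grip', array([318., 185.]), 0.62, array([-5.1,  3.1])), ('nut_grip', array([271., 182.]), 0.68, array([1.3, 0.2])), ('ear_grip', array([273., 190.]), 0.62, array([0.2, 1.4]))]
30.9667 [-0.14442032 -0.32788503 -0.03653841]
```

View pics/w19c.png

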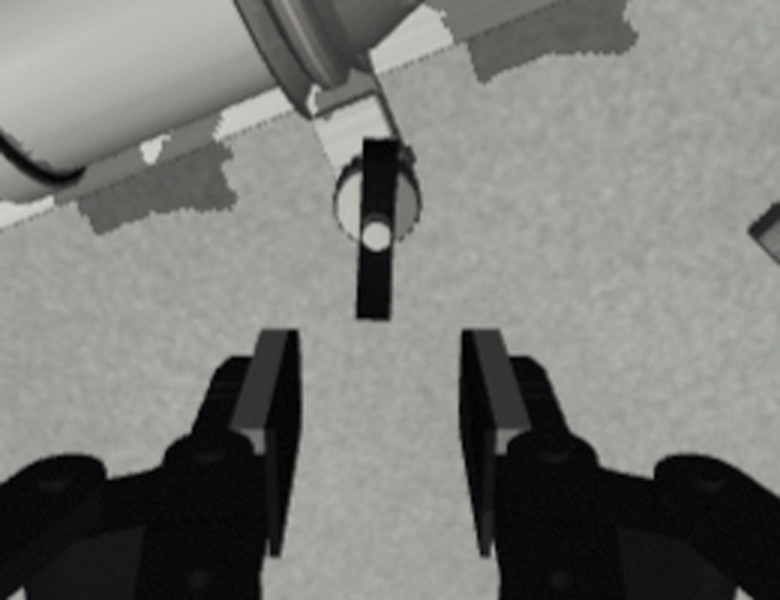

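View pics/s19c.png

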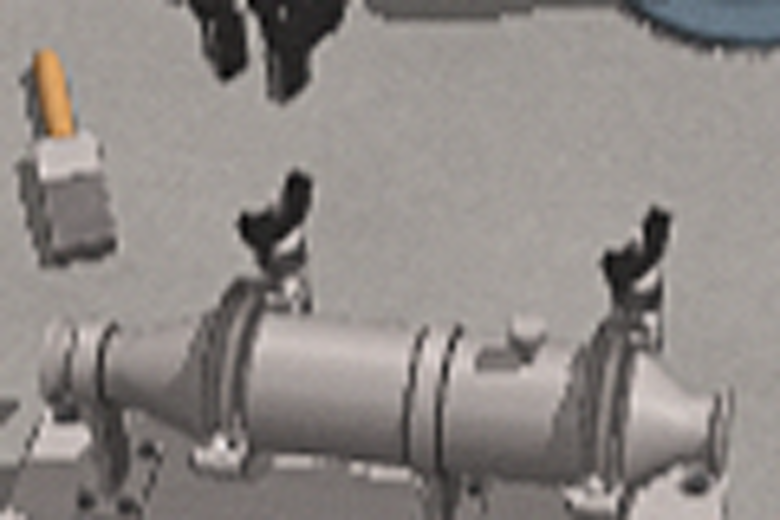

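Run:
```python
from h import *
sign_off(); print(read_time_s())
```

```text
the job is handed in; nothing more can be done
the job is handed in; nothing more can be done
```

The open clamp is closed, its swing bolt stands upright in the slot, and its wing nut is turned past the click. I handed the job in at about 31 s of the 64 s. The hand-in reports no verdict, and I could not read the three joint values directly, so what follows comes from the pictures and force readings.

**Clamp:** I pinched the ear and swung the upper half down onto its stop, which it met with about 20 N. After release it looked like the finished clamp next to it. One fit of the pictures put it at closed, within measurement error.

**Bolt:** I lifted it in an arc by the wing tips. The fingers slipped past near the end, but afterwards the camera showed it upright to about 0.03 rad. I did not check the lean as closely after turning the nut. The wrist-camera detections still allow a lean of a few hundredths of a radian, under the 0.1 limit.

**Nut:** I turned it clockwise by about 1.6 rad in one grasp, starting from an estimated 0.33 rad. The wrist torque rose, then changed sign, which fits the click-over. After release it stayed in the same position as the finished clamp's nut.

- **Grasp offset:** The fingertips seemed about 20 mm farther back than stated. My first pinch on the ear and first grip on the nut were both too high, and I redid them lower.
- **Bystanders:** I did not go near the gift box, jar, pot or brush. I did not measure their positions at the end. The robot was clear of everything at hand-in, with no force at the wrist.

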